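Load a board carrier through the sprung gate of a test bay

ROBOT

A 7-joint arm with a two-finger parallel gripper is mounted at the origin on a cart in front of the work surface, level with it; the furniture and walls round the work are solid. World frame = base frame: x ahead of the robot, y to its left, z up, the work surface at z = 0. Lengths are in m, angles in rad, forces in N, time in s.
With the tool pointing down it reaches from about 0.425 to 0.95 m from the base axis. Payload 16.7 kg.
Tool frame: the origin (TCP) lies on the mounting face of the last link; the fingertips stand 199 mm ahead of it and the grasp point (between the pads) lies 180 mm ahead of it; z points along the fingers, y is the line along which they close (so a half turn about z gives the same grasp; the last joint's range is limited). The gripper opens to 94 mm and grips with 3 to 60 N. Pads are 16 mm wide; open, the fingers measure 119 mm over their backs; the gripper's body (75 mm by 177 mm) begins 78 mm behind the grasp point.
Start: joints at [1.125, 0.426, 0.074, 1.606, -0.034, 1.111, -0.067], TCP at [0.197, -0.646, 0.405] pointing down, gripper open.
Joint ranges: [-2.85, 2.85], [-0.5, 2.14], [-1.23, 1.37], [0.21, 2.46], [-1.02, 4.16], [0.16, 2.05], [-2.73, 2.73]. Speed limits (rad/s): [1.89, 1.89, 2.39, 2.39, 3.01, 3.01, 3.01].

INTERFACE

Orientations are given as a rotation vector (axis times angle).
In Python, from rig import bot, eoat, eyes, ticket, spotter gives the robot as it stands. The module is installed in compiled form; this text tells all that it offers. Calls block until the motion is done:
- bot.move_ptp(position, orientation): joint-space move of the TCP to a pose.
- bot.movel(position, v=0.15, rot=None): straight line of the TCP; rot=None keeps the orientation; v is the mean speed in m/s.
- bot.movej(angles): joint-space move.
- eoat.move_gripper(opening, force=None): finger opening in m; force is the grip in N (None keeps the last); returns when the fingers have stopped.
- bot.pause(seconds).
- bot.ik(position, orientation): joint angles nearest the present ones, or None.
- eyes.capture(name): name is "side" or "top" or "wrist"; returns a dict with "image" (420x560x3 uint8, red, green, blue), "mtx" (3x3 intrinsics, pixels), "R" (3x3) and "t" (3): a world point X has camera coordinates R X + t. Camera axes: x right, y down, z forward; pixel columns grow to the right and rows downward; lengths in m; the calibration is good to about 2 mm. A picture is of the moment at which its call begins. There is no depth.
A pose or a line that the arm cannot do raises bot.IKError and nothing moves.
- ticket.sign_off(): hands the job in; it is judged then, once.
Trained networks look in a picture, given as the dict that the camera call returned (one of the last four; its "shot" number tells which), for a name from the list of things; names that differ only in an ending like _2 or _b are one class to them, and where a whole thing is asked for, a point or a joint stands for the part that bears it (a point fixed in the world has none). Each returns a list of dicts, best first, with "conf" (0 to 1); they miss things now and then, are a little off and sometimes report something else, mostly with a low value. They report only what shows in the picture. A call takes as long as a camera call.
- spotter.outline_of(target, picture): "pixels" (420x560 bool, what is visible of it) and "bbox" ([centre column, centre row, width, height] in pixels, round what is visible of it).
- spotter.mark_of(target, picture): "at" ([column, row] in pixels: a listed point, or the origin of a listed thing).
Readings, each from a call of its own:
- bot.read_clock(): time.
- bot.read_joint_pos(): joint angles.
- bot.read_joint_vel(): joint speeds.
- bot.read_tau(): joint torques, N m.
- bot.read_ee_pos(): TCP position.
- bot.read_tool_rot(): TCP orientation.
- bot.read_contact_force(): force on the tool from outside, world axes, zero at the start.
- bot.read_ft_torque(): the same for the moment, N m.
- bot.read_finger_gap(): finger opening in m.
- bot.read_finger_force(): force on a finger pad.
Only numpy, scipy, OpenCV 4.12 (cv2) and the standard library are available. Lean on these libraries where they do the work, as an engineer would, in place of code of your own. Each camera call takes 0.05 s, during which the arm holds its last target. There are 200 camera calls.

TASK

Set the board carrier nose first into the flared lane of the test bay, push it in through the pair of sprung gate leaves, letting the carrier itself open them, and on until it sits firmly home on the rubber buffer under the hood (feel for it: press with a steady 10 N or so; under 7 N does not seat it, over 14 N strains the stop). Then let go, leaving the carrier home with the gate shut behind it, and do not disturb the mug, screwdriver, relay and heatsink.

Things in the scene. Friction and masses are not known exactly. Their poses are not given: they have to be found in the camera images.
- test_bay: Fixed aluminium test bay, base plate 326 x 112 mm from x = -110 to 216 mm, its top (lane floor) 6 mm above the bench. Origin: bench level, middle of the gate line; x is the way carriers travel in, y left, z up. Hinge posts at x = 0, y = +-40 mm, 31 mm high. To pass the gate a carrier takes up to about 6 N.
- lane_mouth (a point): Point on the lane floor in the lane's middle, 96 mm before the gate line. Lane rails are 8 mm thick, tops 22 mm above the bench, 66 mm apart inside from bay x = -60 to -6 mm; from there the mouth flares to about 90 mm at this point. Behind the gate, rails 66 mm apart run from bay x = 48 mm to under the hood, with a flared lead-in.
- hood_edge (a point): Middle of the hood's front edge, top face, at bay x = 170 mm, 47 mm above the bench. The carrier's nose goes under the hood and meets a rubber buffer there when the carrier's origin is somewhere between bay x = 100 and 126 mm; that depth differs from day to day and is not given: feel for it. The handle stays in front of the hood.
- carrier: Loose slippery grey plastic board carrier, 0.2 to 0.3 kg: plate 120 x 62 x 10 mm, nose to +x. Origin: middle of the underside. Nose tapers from full width at x = 20 mm to 28 mm at x = 60 mm, with a black plug block (26 mm wide, 26 mm high, face at x = 60 mm). Circuit board from x = -58 to 14 mm, top 26 mm high. Upright black handle at x = 27, y = 0: 20 x 14 mm (x, y), 15 to 57 mm high.
- carrier_grip (a point): Point to grip on the carrier's handle: on its middle, 46 mm above the carrier's underside; close the fingers along the carrier's y.
- gate_left (a joint): Left leaf (bay's +y) of the steel gate: 37 mm long, from 9 to 27 mm above the bench, hinged at y = +40 mm. 0 = shut across the lane, grows to 1.55 rad swinging inward (to +x), the only way it opens. A spring (1.2 N at the tip shut, 2.4 N open) shuts it once the carrier's tail is 40 mm past the gate line.
- gate_right (a joint): Right leaf, hinged at y = -40 mm, mirror image of the left one, same values.
- switch (a joint): Plunger of the presence switch beside the buffer, in m: 0 = out, standing 3 mm proud of the buffer's face; 0.003 = pressed level with the buffer, more when the buffer is pressed in. Its spring is weak (under 0.3 N).
- buffer (a joint): Rubber buffer of the depth stop under the hood, in m: 0 = unloaded, 0.001 for every 3 N, at most 0.008. It is soft but damped: pushed in fast it answers with 1.5 N more per 10 mm/s, and it comes back slowly, so a released carrier stays on it.
- mug: White mug, 83 x 110 x 86 mm, bystander. Origin: middle of its underside.
- screwdriver: Small screwdriver, 169 x 22 x 23 mm, bystander. Origin: middle of its underside.
- relay_orange: Plug-in relay, 28 x 30 x 36 mm, bystander. Origin: middle of its underside.
- heatsink: Finned heatsink, 50 x 42 x 23 mm, bystander. Origin: middle of its underside.

How it is judged:
On the way, in this order (a step that is already met when the one before it is completed fails the run):
1. the carrier, down on the lane floor, has pushed both gate leaves open from the front (value of joint each of gate_left, gate_right above 0.6 rad and x of carrier in the frame of test_bay between -0.03 and 0.07 m and z of carrier in the frame of test_bay below 0.013 m), for 0.1 s.
2. the carrier is pressed firmly (over 7 N) on the buffer (contact force between carrier and buffer above 7 N and z of carrier in the frame of test_bay below 0.013 m), for 0.2 s.
At the end, for the whole second after the job is handed in: The carrier lies flat and at rest on the bay's floor between the inner rails (within 5 mm of the middle), home at the buffer with the presence switch pressed in at least 1.5 mm, and both gate leaves are shut (under 0.08 rad) behind it (value of joint each of gate_left, gate_right below 0.08 rad and value of joint switch above 0.0015 m and x of carrier in the frame of test_bay above 0.097 m and y of carrier in the frame of test_bay between -0.005 and 0.005 m and z of carrier in the frame of test_bay below 0.009 m and angle between carrier's own z axis and vertical below 0.06 rad and linear speed of carrier below 0.01 m/s); the robot touches nothing.
It fails at once if the buffer is pushed with more than 14 N (contact force between carrier and buffer above 14 N).
It fails at once if the gripper pushes a gate leaf (over 1.5 N) (contact force between any of the arm, the fingers and gate_left above 1.5 N or contact force between any of the arm, the fingers and gate_right above 1.5 N).
It fails at once if a bystander (mug, screwdriver, relay, heatsink) is moved by more than 25 mm (distance of any of mug, screwdriver, relay_orange, heatsink from where it was at the start of the episode above 0.025 m).
It also fails if it takes over 58 s, if anything falls off the work surface, if the arm or the gripper's body presses on something with over 40 N, if the wrist force passes 120 N, or if a joint passes its speed limit or range.

## Working session

There is one attempt and no reset: what is moved stays moved. The work goes in short steps, each a Python script; the robot and the scene stay as the last script left them, time stands still between calls to the robot, and variables do not carry over. Pictures are saved under pics/ and viewed, at most 10 in all, crops included, and the job is handed in when it is done.

```bash
mkdir -p pics; cat > h.py <<'E'
import numpy as np, cv2
from rig import bot, eoat, eyes, ticket, spotter
def save(p,n): cv2.imwrite('pics/'+n,cv2.cvtColor(p['image'],cv2.COLOR_RGB2BGR))
def proj(p,X):
    c=p['R']@np.asarray(X,float)+p['t']; q=p['mtx']@c; return q[:2]/q[2]
def ray(p,uv):
    d=p['R'].T@np.linalg.solve(p['mtx'],[uv[0],uv[1],1.]); return -p['R'].T@p['t'], d/np.linalg.norm(d)
def onplane(p,uv,z):
    o,d=ray(p,uv); return o+d*(z-o[2])/d[2]
def tri(obs):
    A=np.zeros((3,3));b=np.zeros(3)
    for p,uv in obs:
        o,d=ray(p,uv);M=np.eye(3)-np.outer(d,d);A+=M;b+=M@o
    return np.linalg.solve(A,b)
E
python3 - <<'E'
from h import *
np.set_printoptions(precision=3,suppress=True)
ps={n:eyes.capture(n) for n in('top','side')}
for n,p in ps.items(): save(p,n+'0.png')
cv2.imwrite('pics/both.png',cv2.cvtColor(np.hstack([ps['top']['image'],ps['side']['image']]),cv2.COLOR_RGB2BGR)) if 0 else None
for t,z in [('test_bay',0),('lane_mouth',.006),('hood_edge',.047),('carrier',0),('carrier_grip',.046),('mug',0),('screwdriver',0),('relay_orange',0),('heatsink',0)]:
    ob=[]
    for n,p in ps.items():
        r=spotter.mark_of(t,p)
        for k in r[:2]: print(t,n,np.array(k['at']),round(k['conf'],2),onplane(p,k['at'],z))
        if r: ob.append((p,r[0]['at']))
    if len(ob)==2: print('  tri',tri(ob))
print(bot.read_clock(),bot.read_tool_rot(),bot.read_contact_force())
for n,p in ps.items(): print(n,-p['R'].T@p['t'])
E
```

```text
test_bay top [263.5 223.3] 0.68 [0.493 0.103 0.   ]
test_bay side [254.9 234.2] 0.73 [0.488 0.102 0.   ]
test_bay side [264.8 312.1] 0.23 [ 0.452 -0.125  0.   ]
  tri [ 0.491  0.103 -0.002]
lane_mouth top [263.4 264.1] 0.84 [0.392 0.104 0.006]
lane_mouth top [265.6 152.5] 0.57 [0.672 0.095 0.006]
lane_mouth side [217.2 239.1] 0.79 [0.399 0.102 0.006]
  tri [0.396 0.103 0.005]
hood_edge top [266.  155.8] 0.96 [0.655 0.094 0.047]
hood_edge side [324.2 208.3] 0.76 [0.654 0.096 0.047]
  tri [0.654 0.094 0.048]
carrier top [350.1 236.6] 0.57 [ 0.457 -0.115  0.   ]
carrier side [263.7 307.7] 0.71 [ 0.452 -0.114  0.   ]
  tri [ 0.454 -0.115  0.001]
carrier_grip top [362. 229.] 0.86 [ 0.475 -0.135  0.046]
carrier_grip top [353.  237.6] 0.28 [ 0.455 -0.112  0.046]
carrier_grip side [272.6 300.8] 0.69 [ 0.463 -0.139  0.046]
carrier_grip side [341.7 283.7] 0.33 [ 0.603 -0.134  0.046]
  tri [ 0.47  -0.135  0.04 ]
mug top [161.9 200.3] 0.7 [0.554 0.356 0.   ]
mug side [256.5 170.8] 0.64 [0.556 0.362 0.   ]
  tri [0.554 0.355 0.005]
screwdriver top [174.4 234. ] 0.91 [0.47  0.325 0.   ]
screwdriver side [228.1 181.6] 0.64 [0.469 0.331 0.   ]
  tri [0.469 0.324 0.004]
relay_orange top [338.  170.5] 0.52 [ 0.625 -0.089  0.   ]
relay_orange side [341.8 287.3] 0.67 [ 0.62  -0.106  0.   ]
  tri [ 0.628 -0.092 -0.017]
heatsink top [386.3 173.6] 0.6 [ 0.616 -0.212  0.   ]
heatsink side [360.9 328.6] 0.75 [ 0.615 -0.211 -0.   ]
  tri [ 0.615 -0.212  0.001]
1.0 [-3.107 -0.463 -0.   ] [-0.577  0.273 -0.283]
top [0.468 0.089 0.965]
side [ 0.315 -0.668  0.693]
```

View pics/top0.png

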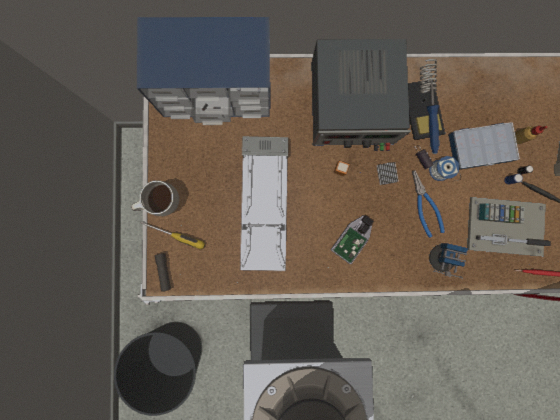

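View pics/side0.png

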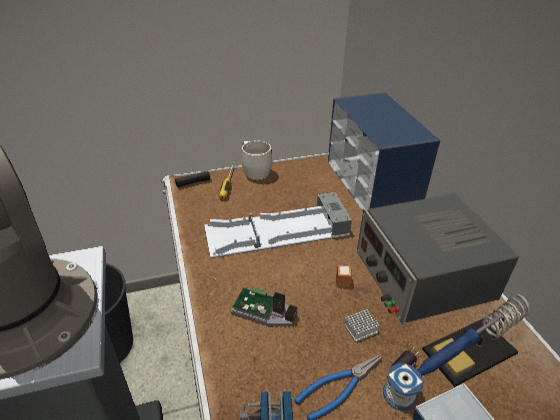

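The top view shows the carrier at about (352,240) with its nose to the upper right, yaw about -48°. The bay runs up the image from (264,265) to (266,155), gate at row 225, and the side view agrees. Next I take a close wrist view of each.

```bash
cat >> h.py <<'E'
from scipy.spatial.transform import Rotation as Ro
def down(psi,flip=False):
    s=-1 if flip else 1
    x=s*np.array([np.cos(psi),np.sin(psi),0]); z=np.array([0,0,-1.]); y=np.cross(z,x)
    return Ro.from_matrix(np.c_[x,y,z]).as_rotvec()
np.set_printoptions(precision=4,suppress=True)
E
python3 - <<'E'
from h import *
c=np.radians(-48);b=np.radians(-2)
for f in (0,1):
    for nm,p,y in (('pick',(.472,-.136,.40),c),('low',(.472,-.136,.226),c),('lane',(.44,.102,.3),b),('lanelow',(.44,.102,.232),b),('home',(.64,.095,.232),b)):
        print(f,nm,bot.ik(p,down(y,f)))
f=0 if bot.ik((.44,.102,.232),down(b,0)) is not None and bot.ik((.472,-.136,.226),down(c,0)) is not None else 1
bot.move_ptp((.50,.10,.45),down(b,f))
q=eyes.capture('wrist');save(q,'w_bay.png')
for t,z in [('test_bay',0),('lane_mouth',.006),('hood_edge',.047)]:
    for k in spotter.mark_of(t,q)[:2]: print(t,np.array(k['at']),k['conf'],onplane(q,k['at'],z))
bot.move_ptp((.455,-.125,.40),down(c,f))
p=eyes.capture('wrist');save(p,'w_car.png')
for t,z in [('carrier',0),('carrier_grip',.046)]:
    for k in spotter.mark_of(t,p)[:2]: print(t,np.array(k['at']),k['conf'],onplane(p,k['at'],z))
print(f,bot.read_clock(),bot.read_contact_force(),bot.read_joint_pos())
import pickle;pickle.dump((q,p),open('w.pkl','wb'))
E
```

```text
0 pick [ 0.3164  0.1389 -0.1824  2.0037  0.0298  1.0015 -2.2889]
0 low [ 0.184   0.3825 -0.041   2.1536  0.0269  0.6059 -2.2846]
0 lane [ 0.2745  0.2726 -0.7242  2.1557  0.2525  0.7955 -2.2154]
0 lanelow [ 0.1403  0.3764 -0.5896  2.2077  0.3465  0.6457 -2.3028]
0 home [ 0.0862  0.6095 -0.4506  1.7761  0.3432  0.8343 -2.1327]
1 pick [ 0.6541  0.1703 -0.5553  1.9856  0.1055  1.0134  0.7825]
1 low [ 0.6089  0.433  -0.5459  2.1287  0.3592  0.6684  0.5514]
1 lane [ 0.5951  0.4019 -1.1257  2.1419  0.477   0.8773  0.7194]
1 lanelow [ 0.5575  0.5727 -1.1239  2.188   0.7265  0.8266  0.4989]
1 home [ 0.2942  0.6899 -0.7521  1.763   0.5768  0.9228  0.8308]
test_bay [279.6 186. ] 0.88 [0.4873 0.1045 0.    ]
lane_mouth [279.7 251.9] 0.64 [0.3938 0.1078 0.006 ]
lane_mouth [445. 207.] 0.4 [ 0.4519 -0.118   0.006 ]
hood_edge [280.8  39.7] 0.9 [0.6561 0.0964 0.047 ]
carrier [281.8 188.7] 0.96 [ 0.4532 -0.1188  0.    ]
carrier_grip [280.9 169. ] 0.83 [ 0.475  -0.1417  0.046 ]
carrier_grip [  8.6 222.7] 0.57 [0.6537 0.1    0.046 ]
0 5.1167 [-0.9795 -0.1211  1.0397] [ 0.6367  0.134  -0.546   2.0233  0.082   1.0045 -2.3543]
```

```bash
python3 - <<'E'
import cv2,numpy as np
a=cv2.imread('pics/w_bay.png');b=cv2.imread('pics/w_car.png')
o=np.vstack([a[0:300,140:420],b[60:300,140:420]])
a2=cv2.resize(a[0:300,170:390],None,fx=1.8,fy=1.8);b2=cv2.resize(b[80:300,170:390],(400,540))
cv2.imwrite('pics/wc.png',np.hstack([a2,cv2.resize(b[80:300,180:380],None,fx=1.9,fy=1.9).copy() if 0 else cv2.copyMakeBorder(cv2.resize(b[100:300,180:380],None,fx=1.9,fy=1.9),0,160,0,0,0)]))
E
```

```text
(no output)
```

View pics/wc.png

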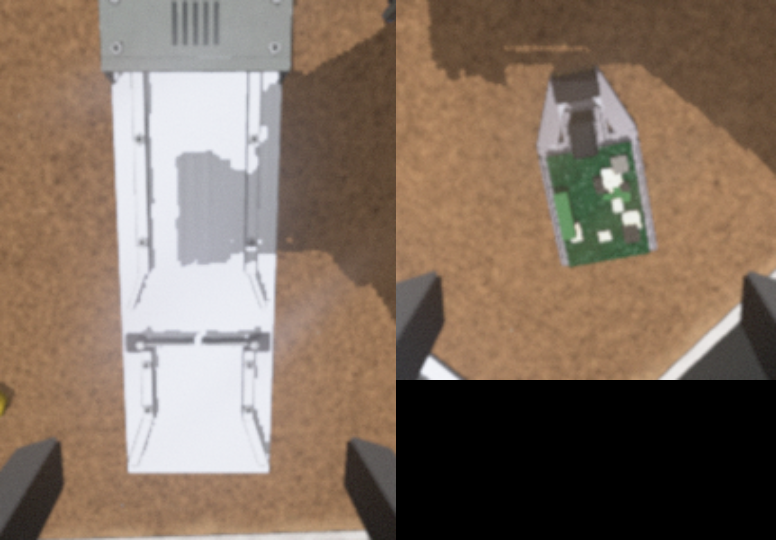

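Left crop: the bay is upright, gate at row ~340, hood edge at row ~70. Right crop: the carrier is turned about 8–10° from my -48° guess, tail corners at (568,265) and (655,250). I'll compute both poses from these edges.

```bash
python3 - <<'E'
from h import *
import pickle
q,p=pickle.load(open('w.pkl','rb'))
C=lambda x,y,z:onplane(p,(180+(x-396)/1.9,100+y/1.9),z)[:2]
# carrier
for z in (.01,.02):
    tl,tr,fl,fr=C(568,265,z),C(655,250,z),C(540,153,z),C(636,138,z)
    for nm,d in (('tail',tl-tr),('L',fl-tl),('R',fr-tr),('front',fl-fr)): print(z,nm,np.linalg.norm(d),np.degrees(np.arctan2(d[1],d[0])))
    print('tailmid',(tl+tr)/2)
m=spotter.outline_of
B=lambda x,y,z:onplane(q,(170+x/1.8,y/1.8),z)[:2]
a,b=B(128,472,.006),B(269,471,.006);c,d=B(112,73,.006),B(281,73,.006)
print('base front',a,b,(a+b)/2,'back',c,d,(c+d)/2)
v=(c+d)/2-(a+b)/2;print(np.degrees(np.arctan2(v[1],v[0])), np.linalg.norm(a-b))
h1,h2=B(103,70,.047),B(291,70,.047);print('hood',h1,h2,(h1+h2)/2)
v=(h1+h2)/2-(a+b)/2;print('axis',np.degrees(np.arctan2(v[1],v[0])),np.linalg.norm(v))
print('cams',-q['R'].T@q['t'],-p['R'].T@p['t'])
p2=eyes.capture('wrist')
r=spotter.outline_of('carrier',p2)[0];print(r['conf'],r['bbox'],spotter.mark_of('carrier',p2)[0])
E
```

```text
0.01 tail 0.05636269098477987 52.76055977392743
0.01 L 0.07475709755124482 -35.205443180444604
0.01 R 0.07319310791493405 -37.05027487350804
0.01 front 0.0587939370887421 51.28177102778489
tailmid [ 0.4053 -0.0869]
0.02 tail 0.05483926069987954 52.76055977392743
0.02 L 0.0727364838361976 -35.2054431804446
0.02 R 0.07121476736207258 -37.05027487350805
0.02 front 0.0572047925187339 51.28177102778487
tailmid [ 0.4082 -0.0896]
base front [0.3797 0.1633] [0.3767 0.0518] [0.3782 0.1076] back [0.6649 0.1534] [0.6611 0.0433] [0.663  0.0983]
-1.85803294696168 0.11148991684987322
hood [0.6588 0.1531] [0.655  0.0426] [0.6569 0.0978]
axis -2.000932800644622 0.2788516471040053
cams [0.5836 0.0969 0.4294] [ 0.5116 -0.1853  0.38  ]
0.61 [283.3, 187.8, 63.8, 102.1] {'at': [282.1, 189.3], 'conf': 0.81}
```

```bash
python3 - <<'E'
from h import *
psi=np.radians(-37); g=np.array([.4745,-.138])
eoat.move_gripper(.05)
bot.move_ptp((*g,.30),down(psi))
p=eyes.capture('wrist');save(p,'pre.png')
for t,z in [('carrier',0),('carrier_grip',.046)]:
    for k in spotter.mark_of(t,p)[:1]: print(t,np.array(k['at']),k['conf'],onplane(p,k['at'],z))
print(bot.read_contact_force())
bot.movel((*g,.226),v=.08)
eoat.move_gripper(0.0,40)
print(bot.read_finger_gap(),bot.read_finger_force(),bot.read_contact_force())
bot.movel((*g,.31),v=.1)
print(bot.read_finger_gap(),bot.read_contact_force(),bot.read_ee_pos(),bot.read_clock())
w=eyes.capture('wrist');s=eyes.capture('side')
cv2.imwrite('pics/lift.png',cv2.cvtColor(np.hstack([w['image'][:, 80:480],s['image'][:,100:500]]),cv2.COLOR_RGB2BGR))
for t,z in [('carrier',.084),('carrier_grip',.13)]:
    for k in spotter.mark_of(t,w)[:1]: print(t,np.array(k['at']),k['conf'],onplane(w,k['at'],z))
E
```

```text
carrier [279.9 235.5] 0.71 [ 0.4552 -0.1197  0.    ]
carrier_grip [281.4 221.6] 0.62 [ 0.4776 -0.1387  0.046 ]
[-0.089  -0.3819  0.3217]
0.013904258376076726 39.997326135635376 [0.5553 0.2817 2.7573]
0.013683609928053992 [-0.0898 -0.0152 -2.3803] [ 0.4743 -0.138   0.3094] 9.45
carrier [281.  272.7] 0.8 [ 0.4553 -0.1222  0.084 ]
carrier_grip [281.6 272.3] 0.69 [ 0.4745 -0.1374  0.13  ]
```

View pics/lift.png

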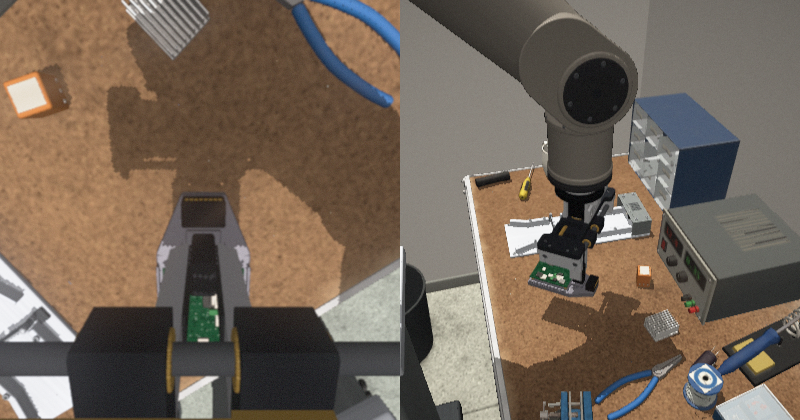

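The carrier is held squarely: finger gap 13.7 mm and nose straight ahead (wrist view, nose at about (200,195)). Next I lower it into the mouth, feeling for the floor.

```bash
cat >> h.py <<'E'
psi=np.radians(-1.95); O=np.array([.4885,.1038]); ex=np.array([np.cos(psi),np.sin(psi)]); ey=np.array([-ex[1],ex[0]])
def W(x,y=0): return O+ex*x+ey*y     # bay xy of the grip -> world
def F():
    f=bot.read_contact_force(); return np.array([f[:2]@ex,f[:2]@ey,f[2]])
def B():
    e=bot.read_ee_pos(); d=e[:2]-O; return np.array([d@ex,d@ey,e[2]])
E
python3 - <<'E'
from h import *
bot.move_ptp((*W(-.053),.31),down(psi)); bot.pause(.3)
print('free',F(),B())
w=eyes.capture('wrist')
for t,z in [('test_bay',0),('lane_mouth',.006),('hood_edge',.047)]:
    for k in spotter.mark_of(t,w)[:1]:
        X=onplane(w,k['at'],z)[:2]-O;print(t,k['conf'],X@ex,X@ey)
f0=F(); z=.31
bot.movel((*W(-.053),.242),v=.1);print(F()-f0,B());z=.242
while z>.224:
    z-=.0015; bot.movel((*W(-.053),z),v=.03); d=F()-f0; print(z,d)
    if d[2]>2: break
print(bot.read_clock(),B())
w=eyes.capture('wrist');s=eyes.capture('side')
cv2.imwrite('pics/lane.png',cv2.cvtColor(np.hstack([w['image'][:, 80:480],cv2.resize(s['image'][160:300,150:350],(400,280)) if 0 else cv2.copyMakeBorder(cv2.resize(s['image'][160:290,170:370],(400,260)),0,160,0,0,0)]),cv2.COLOR_RGB2BGR))
np.save('f0.npy',f0)
E
```

```text
free [-0.0605 -0.033  -2.2483] [-0.0527 -0.0007  0.3099]
test_bay 0.83 -0.0013531951472038808 0.0022123266157315887
[-0.2069 -0.4155 -0.2438] [-0.0528  0.0002  0.2423]
0.2405 [-0.2031  0.3842  0.2538]
0.239 [-0.5457  0.4319  0.2057]
0.2375 [-1.052   0.3901  0.1159]
0.236 [0.8672 0.0331 0.0341]
0.2345 [-0.0722  0.3331 -0.0572]
0.23299999999999998 [-0.8337  0.2153 -0.6928]
0.23149999999999998 [-1.0952 -1.7444 11.2726]
13.7083 [-0.0528  0.0001  0.2319]
```

View pics/lane.png

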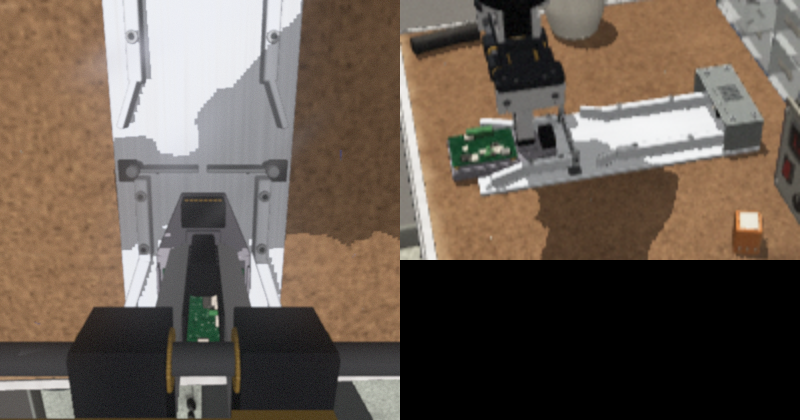

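The carrier's nose (column 203) is centred on the gate gap (column 202) and it's down on the floor. Next I push through the gate with force monitoring and small lateral compliance.

```bash
python3 - <<'E'
from h import *
f0=np.load('f0.npy'); y=0.;z=.2323;x=-.053
bot.movel((*W(x),z),v=.03); print('z',F()-f0)
while x<.112:
    x+=.005; bot.movel((*W(x,y),z),v=.04)
    d=np.mean([F() for _ in range(3)],0)-f0
    y+=np.clip(.0002*d[1],-.0006,.0006)
    if d[2]>6: z+=.0004
    if d[2]<1.5: z-=.0003
    print('%.3f y%.4f z%.4f'%(x,y,z),d.round(1),'ee',B()[:2].round(4))
    if d[0]<-13 or abs(d[1])>12: print('STOP');break
bot.pause(.3);print(F()-f0,B(),bot.read_clock())
s=eyes.capture('side');w=eyes.capture('wrist')
cv2.imwrite('pics/mid.png',cv2.cvtColor(np.hstack([w['image'][:, 80:480],cv2.copyMakeBorder(cv2.resize(s['image'][160:290,170:370],(400,260)),0,160,0,0,0)]),cv2.COLOR_RGB2BGR))
E
```

```text
z [-0.0098  0.5238  0.2047]
-0.048 y0.0000 z0.2320 [-0.6  0.2  0.2] ee [-0.0477  0.    ]
-0.043 y-0.0000 z0.2317 [ 0.3 -0.5 -0.7] ee [-0.0428  0.0001]
-0.038 y-0.0000 z0.2317 [0.6 0.1 5.5] ee [-0.0377  0.0001]
-0.033 y-0.0002 z0.2321 [-1.6 -0.8  8.7] ee [-0.033  0.   ]
-0.028 y-0.0004 z0.2321 [-3.  -1.1  3.7] ee [-0.0284 -0.0003]
-0.023 y-0.0005 z0.2321 [-2.8 -0.5  2.5] ee [-0.0232 -0.0005]
-0.018 y-0.0005 z0.2318 [-3.2 -0.2  0.3] ee [-0.0182 -0.0005]
-0.013 y-0.0006 z0.2318 [-2.4 -0.1  2.4] ee [-0.0129 -0.0005]
-0.008 y-0.0007 z0.2318 [-0.9 -0.6  2.2] ee [-0.0078 -0.0006]
-0.003 y-0.0007 z0.2318 [0.5 0.1 4.4] ee [-0.0028 -0.0007]
0.002 y-0.0008 z0.2318 [-0.  -0.5  4.5] ee [ 0.0021 -0.0007]
0.007 y-0.0009 z0.2318 [-0.6 -0.8  5.9] ee [ 0.0071 -0.0007]
0.012 y-0.0010 z0.2318 [-0.5 -0.2  5.9] ee [ 0.0121 -0.0009]
0.017 y-0.0011 z0.2322 [ 0.2 -0.9  7.4] ee [ 0.0171 -0.0009]
0.022 y-0.0008 z0.2319 [-0.8  1.7  0. ] ee [ 0.0218 -0.001 ]
0.027 y-0.0007 z0.2319 [-0.9  0.7  3.2] ee [ 0.027  -0.0007]
0.032 y-0.0009 z0.2319 [-0.4 -1.1  3.4] ee [ 0.0321 -0.0008]
0.037 y-0.0008 z0.2319 [0.6 0.3 2.
[... 274 characters left out ...]
.0009 z0.2319 [0.9 0.4 3.3] ee [ 0.0621 -0.001 ]
0.067 y-0.0008 z0.2319 [1.4 0.5 3.9] ee [ 0.0671 -0.0009]
0.072 y-0.0007 z0.2319 [1.7 0.4 4.8] ee [ 0.072  -0.0008]
0.077 y-0.0006 z0.2319 [1.6 0.6 4.7] ee [ 0.077  -0.0007]
0.082 y-0.0006 z0.2319 [ 0.8 -0.2  5.2] ee [ 0.082  -0.0006]
0.087 y-0.0007 z0.2319 [ 0.9 -0.5  5.2] ee [ 0.0871 -0.0007]
0.092 y-0.0007 z0.2319 [0.3 0.3 5.2] ee [ 0.092  -0.0007]
0.097 y-0.0006 z0.2319 [1.9 0.4 5.1] ee [ 0.0971 -0.0007]
0.102 y-0.0006 z0.2323 [ 1.9 -0.1  6.5] ee [ 0.102  -0.0006]
0.107 y-0.0006 z0.2320 [0.2 0.1 0. ] ee [ 0.107  -0.0008]
0.112 y-0.0007 z0.2320 [ 1.3 -0.6  2. ] ee [ 0.1122 -0.0006]
[ 1.894  -0.0254  0.5333] [ 0.112  -0.0006  0.232 ] 23.4333
```

View pics/mid.png

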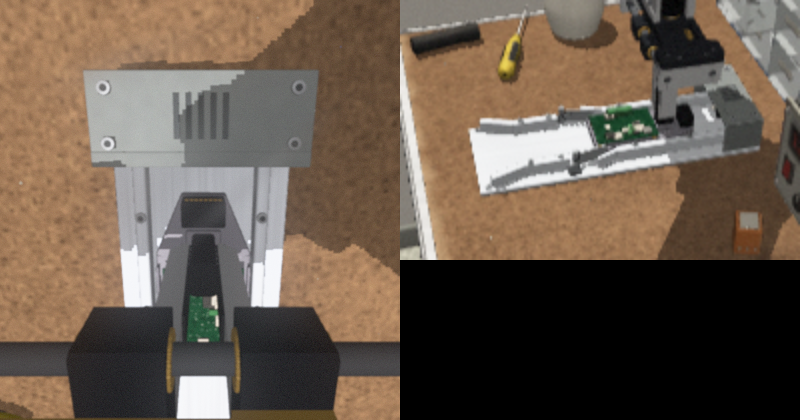

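The wrist view shows the nose (row 195) just short of the hood edge (row 165). The side view shows the carrier past the gate posts and centred. Next comes the slow seating by feel.

```bash
python3 - <<'E'
from h import *
f0=np.load('f0.npy'); y=-.0007;z=.2322;x=.112;hist=[];fine=False;t0=bot.read_clock()
def rd(n=6,dt=.01):
    r=[]
    for _ in range(n): r.append(F()); bot.pause(dt)
    return np.mean(r,0)-f0
while x<.170 and bot.read_clock()<48:
    x+=.0004 if fine else .001
    bot.movel((*W(x,y),z),v=.008 if fine else .015)
    d=rd(6 if fine else 2)
    base=np.median(hist[-10:-2]) if len(hist)>6 else d[0]
    if not fine:
        if len(hist)>6 and d[0]<base-2.2 and x>.122: fine=True; fb=base; print('contact?')
        else: hist.append(d[0])
    print('%.4f'%x,d.round(2),round(base,2),'%.4f'%B()[0],'%.1f'%bot.read_clock())
    if fine and d[0]-fb<-9.6: break
    if fine and d[0]-fb>-1: fine=False
bot.pause(.5); d=rd(20);print('held',d,B(),bot.read_clock())
E
```

```text
0.1130 [-0.64  0.13 -0.3 ] -0.64 0.1128 23.8
0.1140 [-1.69 -0.21 -0.52] -1.69 0.1140 24.1
0.1150 [-0.91 -0.4  -0.23] -0.91 0.1151 24.3
0.1160 [-0.45  0.3   0.4 ] -0.45 0.1161 24.6
0.1170 [-0.05  0.07  0.02] -0.05 0.1171 24.9
0.1180 [-1.11 -0.45  0.9 ] -1.11 0.1181 25.1
0.1190 [-0.18  0.17 -0.33] -0.18 0.1191 25.4
0.1200 [-0.68  0.27 -0.03] -0.64 0.1201 25.7
0.1210 [-0.59 -0.33 -0.36] -0.77 0.1211 25.9
0.1220 [-0.15  0.21 -0.64] -0.64 0.1221 26.2
0.1230 [0.02 0.05 0.21] -0.66 0.1231 26.5
0.1240 [-0.01  0.18 -0.1 ] -0.64 0.1240 26.7
0.1250 [0.04 0.37 0.15] -0.52 0.1250 27.0
0.1260 [-0.25 -0.29  0.06] -0.31 0.1260 27.3
0.1270 [ 0.05 -0.15  0.14] -0.17 0.1270 27.5
0.1280 [-0.64 -0.78  0.17] -0.17 0.1280 27.8
0.1290 [-0.44 -0.34  0.14] -0.17 0.1290 28.1
0.1300 [-0.07  0.25 -1.14] -0.08 0.1300 28.3
0.1310 [ 0.45  0.21 -0.05] -0.08 0.1310 28.6
0.1320 [-0.7  -0.28  0.25] -0.08 0.1320 28.9
0.1330 [-0.58  0.46 -0.5 ] -0.04 0.1330 29.1
0.1340 [-0.02  0.26  0.45] -0.04 0.1340 29.4
0.1350 [-0.85 -0.34 -0.38] -0.16 0.1350 29.7
0.1360 [-0.18 -0.09  0.03] -0.34 0.1360 29.9
0.1370 [-0.36  0.24  0.48]
[... 256 characters left out ...]
7 -0.52 -0.01] -0.47 0.1430 31.8
0.1440 [ 0.62  0.03 -0.05] -0.51 0.1440 32.1
0.1450 [ 0.5  -0.06 -0.55] -0.51 0.1450 32.3
0.1460 [-0.12 -0.32  0.01] -0.51 0.1460 32.6
contact?
0.1470 [-3.22 -0.26  1.52] -0.51 0.1469 32.9
0.1474 [-4.56 -0.13  0.87] -0.51 0.1473 33.2
0.1478 [-4.94  0.01  1.58] -0.51 0.1476 33.5
0.1482 [-6.31 -0.12  2.28] -0.51 0.1479 33.8
0.1486 [-6.92  0.06  2.39] -0.51 0.1483 34.1
0.1490 [-7.48 -0.13  2.9 ] -0.51 0.1486 34.4
0.1494 [-8.64 -0.14  3.6 ] -0.51 0.1489 34.7
0.1498 [-8.86 -0.34  4.31] -0.51 0.1492 35.0
0.1502 [-10.09  -0.66   5.71] -0.51 0.1495 35.3
0.1506 [-11.48  -0.45   6.29] -0.51 0.1498 35.6
held [-10.9475  -0.6678   6.2496] [ 0.1499 -0.0006  0.2321] 36.2333
```

Seated with about 10.5 N held, and the 3.6 mm of buffer travel agrees with that. Now I release, retract and check.

```bash
python3 - <<'E'
from h import *
e=bot.read_ee_pos()
eoat.move_gripper(.036); bot.pause(.3); print(F(),bot.read_finger_gap())
bot.movel((e[0],e[1],.33),v=.08)
b=W(.06); bot.movel((*b,.43),v=.2); bot.pause(.3)
w=eyes.capture('wrist');s=eyes.capture('side')
for p,n in((w,'w'),(s,'s')):
    for t,z in (('carrier',.006),('carrier_grip',.052)):
        for k in spotter.mark_of(t,p)[:1]: X=onplane(p,k['at'],z)[:2]-O;print(n,t,k['conf'],X@ex,X@ey)
print(bot.read_clock())
cv2.imwrite('pics/end.png',cv2.cvtColor(np.hstack([w['image'][:, 80:480],cv2.copyMakeBorder(cv2.resize(s['image'][160:290,170:370],(400,260)),0,160,0,0,0)]),cv2.COLOR_RGB2BGR))
E
```

```text
[ 0.3724 -0.053  -0.8036] 0.0358572905137046
w carrier 0.81 0.11813665847354163 -0.0014674462800883263
w carrier_grip 0.76 0.14990906072196192 -0.0032491526866206093
s carrier 0.82 0.11605706983377309 -0.0014062985667049645
s carrier_grip 0.87 0.1434953745800883 -0.005329267223684814
39.8917
```

View pics/end.png

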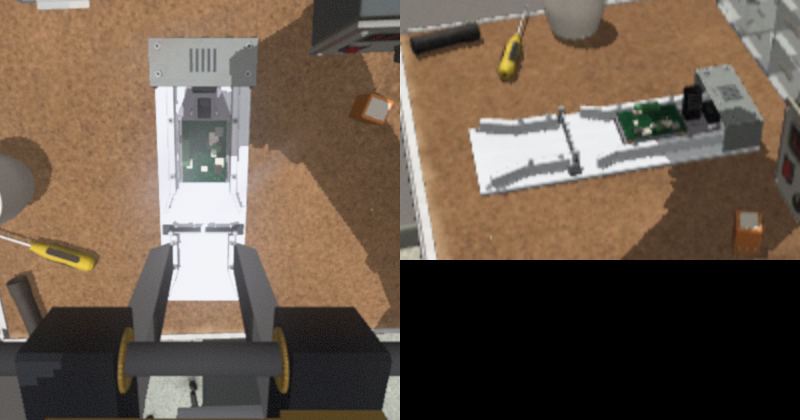

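The carrier is home under the hood and centred, with both leaves shut straight across (row ~228) and the bystanders in place. I'm handing it in.

```bash
python3 -c "
from h import *
print(ticket.sign_off(),bot.read_clock())"
```

```text
the job is handed in; nothing more can be done
the job is handed in; nothing more can be done
```

The job is handed in at about 40 s: the carrier went through the gate, was pressed onto the buffer at about 10.5 N and released. The last pictures show it home and centred, with both gate leaves shut behind it and the mug, screwdriver and relay undisturbed; the heatsink is out of view, but the arm never went near it. Sign-off gave no verdict.

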